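# Bolt the sample case shut

### The arm

A 6-joint arm with a two-finger parallel gripper is mounted at the origin on the work surface. World frame = base frame: x ahead of the robot, y to its left, z up, the work surface at z = 0. Lengths are in m, angles in rad, forces in N, time in s.
With the tool pointing down it reaches from about 0.425 to 0.95 m from the base axis. Payload 3.5 kg.
Tool frame: the origin (TCP) lies midway between the tips of the shut fingers; the grasp point (between the pads) lies 19 mm behind it (robot.tcp_to_grasp is the distance from the TCP to the grasp point, in m); z points along the fingers, y is the line along which they close (so a half turn about z gives the same grasp; the last joint's range is limited). The gripper opens to 85 mm and grips with 20 to 120 N. Pads are 22 mm wide; open, the fingers measure 114 mm over their backs; the gripper's body (76 mm by 85 mm) begins 54 mm behind the grasp point. The pads swing forward as they close: fully open they stand 13 mm farther back than shut.
Start: joints at [0.994, 0.286, 1.577, -0, 1.279, -0.15], TCP at [0.279, 0.614, 0.231] pointing down, gripper open.
Joint ranges: [-2.77, 2.77], [-0.9, 2.22], [0.21, 2.48], [-1.53, 4.67], [0.24, 2.81], [-2.84, 2.84]. Speed limits (rad/s): [2.79, 2.79, 3.14, 3.14, 3.14, 3.14].

### API

Orientations are given as a unit quaternion [w, x, y, z].
In Python, from workcell import read_state, cams, job_done, robot gives the robot as it stands.
- The arm moves only by the tool drive_tool, never from a script. Its argument "targets" is a list of rows, each a list of 3 entries, a list of its own where there are three numbers: the closure, from -1 (fully open) to 1 (shut), then the shift along the tool's x, y, z in units of 25 mm (1.0 is 25 mm), then the turn, a rotation vector about the tool's x, y, z in units of 6 degrees (1.0 is 6 degrees). A call has 1 to 10 rows; each row is the pose to reach, as a shift and turn from the pose commanded when the call began, along the tool's axes at that moment; what a row does not reach only later rows make up. A row lasts 1/8 s, in which the tool goes at most 62.5 mm and 10.7 degrees, less where a joint would pass 70% of its speed; a pose out of reach is approached as far as the arm can. A call with a gripper value outside its range is refused whole. The fingers move at their own pace and stop on an object; "grip_force" is the grip in N (left out, the last holds). Time passes only in rows, so rows that repeat a pose let the fingers close. It gives the time, the measured TCP pose, the force, the opening and the grip force at its end, in the units of the state.
- read_state(): the state, without advancing time (a new reading comes with each control period).
- cams.camera(name): name is "side" or "top" or "wrist"; returns a dict with "image" (420x560x3 uint8, red, green, blue), "fov_y" (degrees; the focal length in pixels is half the picture's height over the tangent of half this angle, whatever the lens; pixels are square), "cx", "cy" (the principal point, pixels), "R" (3x3) and "t" (3): a world point X has camera coordinates R X + t. Camera axes: x right, y down, z forward; pixel columns grow to the right and rows downward; lengths in m; the calibration is good to about 2 mm. The wrist camera is an equidistant fisheye: a pixel r from the principal point sees the ray r / f radians off the axis. A picture is of the moment at which its call begins. There is no depth.
- job_done(): hands the job in; it is judged then, once.
The state is a dict: "clock": time; "qpos": joint angles; "joint_velocities": joint speeds; "joint_efforts": joint torques, N m; "position": TCP position; "ee_rot": TCP orientation; "wrist_force": force on the tool from outside, world axes, zero at the start; "torque": the same for the moment, N m; "grip_width": finger opening in m; "finger_force": force on a finger pad.
Only numpy, scipy, OpenCV 4.12 (cv2) and the standard library are available. Lean on these libraries where they do the work, as an engineer would, in place of code of your own. Each camera call takes 0.05 s, during which the arm holds its last target. There are 200 camera calls.

### The job

Lock the wooden sample case: fetch the loose steel bolt whose tab end is under the low white riser, lay it tab up in the open track on the case lid with its round nose towards the bridge, then slide it under the bridge and fully home into the keeper, until the spring ball clicks into the notch, and let go. Do not disturb the two bottles and the beaker.

Things in the scene. Friction and masses are not known exactly. Their poses are not given: they have to be found in the camera images.
- bolt: Loose steel slide bolt, 0.22 kg: bar 160 mm long (x), 18 wide (y), 12 high, lying tab up. Origin: centre of its underside, z up; -x points to the nose end, +x to the square tail. Notch across its top, 14 long, 3 deep, at x = -20. At the start the nose end sticks out 70 to 92 mm from under the riser; the tab is under the board, out of reach: pull the bar out, put it down, retake it by the tab
- nose (a point): The bolt's nose end (bolt x = -80) at the underside; rounded as seen from above, radius 9. Bolt's axes
- tab (a point): Point on the bolt's upright finger tab (bolt x = +35), 34 mm above the bar's underside: tab 24 long (x), 12 thick (y), from the bar's top (12) to 45 mm above the underside. Bolt's axes
- case: Closed wooden case, fixed, 200 (x) by 320 (y) by 117 high, origin at the centre of its underside. A steel track runs along its y axis at x = 0 on the lid, floor at z = 120; the bolt slides to +y: between two open-topped cheeks (y = -125 to -30, 22 apart, lips flared to 37 overall, 13 high), over a gap, under a bridge, into the keeper
- track (a point): Point on the track floor in the gap (case x = 0, y = 25, z = 120; case's axes). Lay the bolt between the cheeks with its nose about here, pointing to the case's +y (so bolt's x along case's -y). Two entry guides start 7 mm further on, the bridge 20 mm further on: 30 long, inside 22 wide and 15 high, outside 34 wide, with a round housing on top to 34 above the floor
- home (a point): Point on the track floor in the keeper where the nose end is when the bolt is home (case x = 0, y = 120, z = 120), 95 mm beyond track. Keeper: y = 93 to 127, same section as the bridge, closed by an end wall 2 mm beyond this point
- detent (a joint): Spring ball (radius 8) looking down inside the bridge, 35 mm beyond track: 0 m = down, standing 2.5 mm into the bolt's path; 0.0025 when riding on the bar; 0 again once in the notch. Lifting it takes 3 N, riding 5 N: the bolt needs a push of 4 to 8 N as its nose meets it
- riser: Low white bench riser, fixed: board 150 (x) by 200 (y), underside 54 and top 64 above the bench, on two side panels set back at x = 157 to 212. Its origin is on the bench in front of it: the board's front edge is at x = +70, back edge at +220, centred in y; x points away from the robot
- bottle1: Amber bottle, 40 diameter, 80 high, on the riser; origin at the centre of its underside. Leave it alone
- bottle2: The same kind of bottle, standing on the case, beside the keeper on the +x side. Leave it alone
- beaker: Glass beaker, 60 diameter at the rim, 80 high, on the riser; origin at the centre of its underside. Leave it alone
There are look-alikes about, which are no part of the job. What is meant by the bolt is not purple, and is the larger of those in its own colour.

How it is judged:
On the way:
1. the bolt lies flat in the track, nose towards the keeper but not yet in it (x of bolt in the frame of case between -0.006 and 0.006 m and angle between bolt's own z axis and vertical below 0.08 rad and angle between the x axis of bolt and the y axis of case, either way round below 0.08 rad and z of nose in the frame of track below 0.004 m and y of nose in the frame of track between -0.06 and 0.062 m), for 0.1 s.
At the end, for the whole second after the job is handed in: The bolt lies still and flat in the track (tilt under 0.08 rad, within 0.08 rad and 6 mm of its line, less than 4 mm off its floor), tab up, its nose in the keeper not more than 3 mm short of the home point, and the spring ball down in the notch (joint below 1.2 mm) (x of bolt in the frame of case between -0.006 and 0.006 m and angle between bolt's own z axis and vertical below 0.08 rad and angle between the x axis of bolt and the y axis of case, either way round below 0.08 rad and z of nose in the frame of track below 0.004 m and y of nose in the frame of home above -0.003 m and value of joint detent below 0.0012 m and linear speed of bolt below 0.01 m/s); the robot touches nothing.
It fails at once if a bottle or the beaker was moved more than 20 mm or tipped (distance of any of bottle1, bottle2, beaker from where it was at the start of the episode above 0.02 m or angle between any of bottle1, bottle2, beaker's own z axis and vertical above 0.35 rad).
It also fails if it takes over 62 s, if anything falls off the work surface, if the arm or the gripper's body presses on something with over 40 N, if the wrist force passes 120 N, or if a joint passes its speed limit or range.

## Working session

There is one attempt and no reset: what is moved stays moved. The work goes in short steps, Python scripts to look and compute and a tool call to move; the robot and the scene stay as the last step left them, time stands still between calls to the robot, and variables do not carry over. Pictures are saved under pics/ and viewed, at most 12 in all, crops included, and the job is handed in when it is done.

Besides the shell and the picture viewer there is one more tool, called after ">>>" as a command line: name --argument value ..., lists and objects as JSON in quotes. drive_tool: Moves the arm, as the interface text tells. Its arguments: {"type":"object","properties":{"targets":{"type":"array"},"grip_force":{"type":"number"}},"required":["targets"]}

```bash
mkdir -p pics; ls
python3 - <<'E'
from workcell import read_state,cams,robot
import cv2
for n in("side","top","wrist"):
    c=cams.camera(n);cv2.imwrite(f"pics/{n}0.png",c["image"][:,:,::-1]);print(n,c["fov_y"],c["cx"],c["cy"],c["R"],c["t"])
s=read_state();print(s);print(robot.tcp_to_grasp)
E
```

```text
pics
side 51.04516436333168 283.134812229085 206.49786529178758 [[ 0.68615313 -0.72722387 -0.0184208 ]
 [-0.54985316 -0.50188758 -0.66766036]
 [ 0.47629337  0.46824598 -0.74423808]] [-0.48248181  0.39164132  0.78288731]
top 57.08729390529519 279.70678058301274 211.3409569766161 [[-0.02221172 -0.99952856  0.02119677]
 [-0.99476836  0.01998138 -0.10018313]
 [ 0.09971236 -0.02331111 -0.9947432 ]] [-0.07063884  0.64473434  1.0701951 ]
wrist 65.70646984690485 280.3503217121282 208.39759531512706 [[ 0.41330821  0.91058935 -0.00183195]
 [ 0.86350545 -0.39129712  0.31819004]
 [ 0.28902362 -0.13309246 -0.94802518]] [-0.67403688 -0.04093113  0.38084485]
{'clock': 0.15, 'qpos': array([ 9.94002962e-01,  2.87029844e-01,  1.57783106e+00, -2.92430737e-05,
        1.27863026e+00, -1.49994556e-01]), 'joint_velocities': array([ 0.00125784, -0.00162624, -0.00396526, -0.0004514 ,  0.0012216 ,
        0.00200785]), 'joint_efforts': array([ 9.03891178e-04, -4.06610334e+01, -2.93139535e+01, -1.70472781e-04,
        3.93367780e-03,  1.32856448e-05]), 'position': array([0.27911424, 0.61402358, 0.23022505]), 'ee_rot': array([-3.24326774e-04,  2.11779187e-01,  9.77317080e-01, -8.92238128e-04]), 'wrist_force': array([-0.66020768, -0.55890323,  0.31123318]), 'torque': array([-0.03840762, -0.01477917,  0.00109156]), 'finger_force': 0.0, 'grip_width': 0.08580591895001831}
0.0187
```

View pics/top0.png

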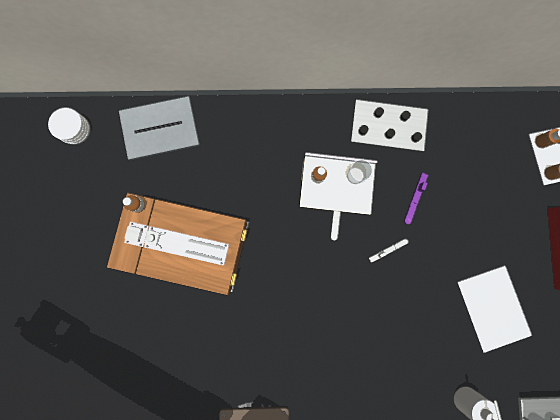

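View pics/side0.png

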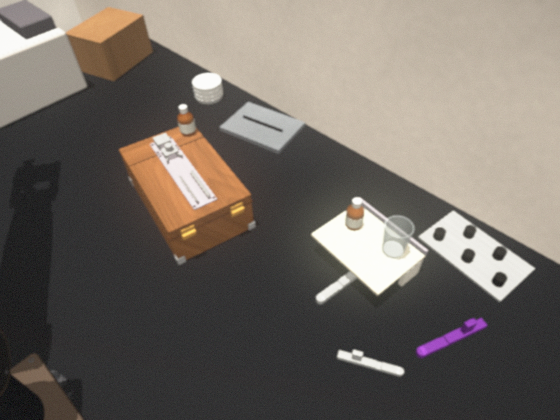

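The top view shows three bars: a grey one under the riser at (336,225), a loose grey one at (388,250), and a purple one at (417,198). The bolt should be the one at (336,225): it isn't purple, its tab end is under the riser, and it should be the larger grey one. The case's bridge is at (155,238), its keeper at (133,235) and the cheeks at about (207,250). I'll confirm this with one enlarged crop.

```bash
cat > h.py <<'E'
import numpy as np,cv2
from workcell import read_state,cams,robot
def ray(c,u,v):
    f=c["image"].shape[0]/2/np.tan(np.radians(c["fov_y"])/2)
    d=np.array([(u-c["cx"])/f,(v-c["cy"])/f,1]);R=np.array(c["R"]);t=np.array(c["t"])
    return -R.T@t,R.T@d
def fray(c,u,v):
    f=c["image"].shape[0]/2/np.tan(np.radians(c["fov_y"])/2)
    a=np.array([u-c["cx"],v-c["cy"]]);r=np.hypot(*a);th=r/f
    d=np.array([*(a/r*np.sin(th)),np.cos(th)]) if r>0 else np.array([0,0,1.]);R=np.array(c["R"]);t=np.array(c["t"])
    return -R.T@t,R.T@d
def onz(c,u,v,z,fish=False):
    o,d=(fray if fish else ray)(c,u,v);return o+d*(z-o[2])/d[2]
E
python3 - <<'E'
from h import *
c=cams.camera("top");im=c["image"][:,:,::-1].copy()
a=cv2.resize(im[150:275,295:445],None,fx=4,fy=4,interpolation=cv2.INTER_CUBIC)
b=cv2.resize(im[180:305,105:255],None,fx=4,fy=4,interpolation=cv2.INTER_CUBIC)
cv2.imwrite("pics/crop1.png",a);cv2.imwrite("pics/crop2.png",b)
hsv=cv2.cvtColor(im,cv2.COLOR_BGR2HSV);w=((hsv[...,1]<60)&(hsv[...,2]>130)).astype(np.uint8)
def rep(n,m,z):
    for k in cv2.findContours(m,0,cv2.CHAIN_APPROX_NONE)[0]:
        if cv2.contourArea(k)<60: continue
        r=cv2.boxPoints(cv2.minAreaRect(k));print(n,cv2.contourArea(k),r.round(1).tolist(),[onz(c,*p,z)[:2].round(4).tolist() for p in r])
m=w*0;m[216:245,325:345]=w[216:245,325:345];rep("bar",m,.012)
m=w*0;m[235:265,365:415]=w[235:265,365:415];rep("decoy",m,.012)
m=w*0;m[150:213,295:380]=w[150:213,295:380];rep("riser",m,.064)
m=w*0;m[210:275,115:235]=w[210:275,115:235];rep("track",m,.12)
E
```

```text
bar 134.0 [[330.20001220703125, 239.60000610351562], [332.8999938964844, 215.3000030517578], [339.5, 216.10000610351562], [336.8999938964844, 240.3000030517578]] [[0.56, -0.2292], [0.6304, -0.2396], [0.6279, -0.2591], [0.5574, -0.2486]]
decoy 127.5 [[378.5, 252.3000030517578], [405.70001220703125, 237.60000610351562], [408.29998779296875, 242.39999389648438], [381.1000061035156, 257.1000061035156]] [[0.5202, -0.3683], [0.5609, -0.4501], [0.5468, -0.457], [0.5062, -0.3752]]
riser 3754.5 [[298.5, 208.10000610351562], [304.79998779296875, 152.10000610351562], [376.5, 160.10000610351562], [370.29998779296875, 216.0]] [[0.6481, -0.1362], [0.8068, -0.1581], [0.7803, -0.3609], [0.6218, -0.3359]]
track 2144.0 [[123.0999984741211, 242.1999969482422], [128.10000610351562, 220.60000610351562], [228.8000030517578, 243.6999969482422], [223.8000030517578, 265.29998779296875]] [[0.5622, 0.3249], [0.618, 0.3131], [0.5525, 0.0522], [0.497, 0.0655]]
```

View pics/crop1.png

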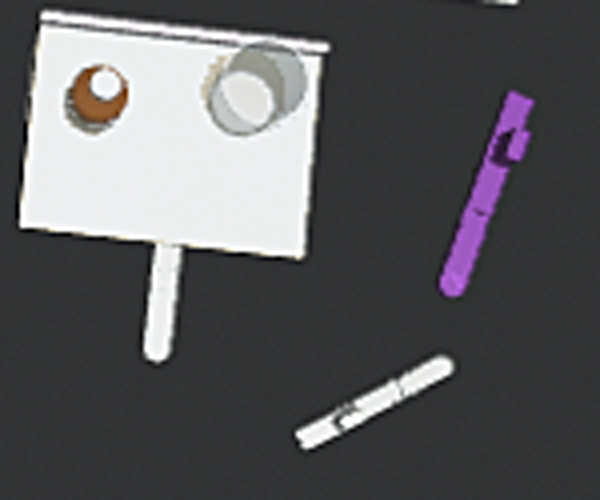

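View pics/crop2.png

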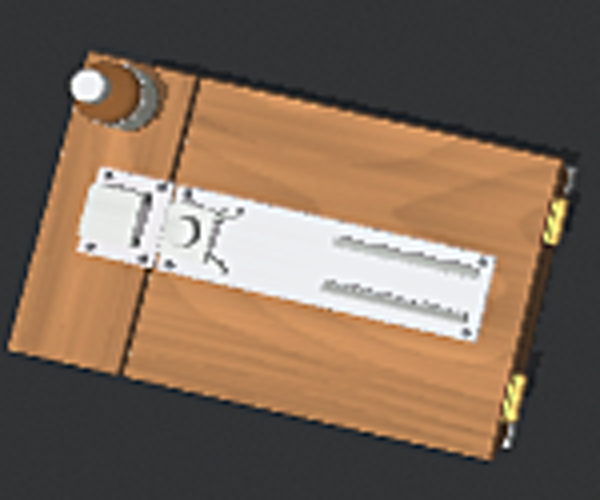

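The crop confirms it: the bar under the riser at top (336,225) is about 19 mm wide. The loose grey bar is smaller at about 16 mm, so it's a decoy. The case track points towards the keeper at upper left. Next I'll plan the approach.

```bash
cat >> h.py <<'E'
from scipy.spatial.transform import Rotation as Ro
def axes(q): return Ro.from_quat([q[1],q[2],q[3],q[0]]).as_matrix()
def plan(p,yaw_deg):
    """units for tool-down target: TCP p, tool y axis at world yaw"""
    s=read_state();M=axes(s["ee_rot"]);a=np.radians(yaw_deg)
    y=np.array([np.cos(a),np.sin(a),0]);z=np.array([0,0,-1.]);T=np.c_[np.cross(y,z),y,z]
    print("shift",(M.T@(np.array(p)-s["position"])/.025).round(2),"turn",(Ro.from_matrix(M.T@T).as_rotvec(degrees=True)/6).round(2),
      "pos",s["position"].round(4),"t",round(s["clock"],2),"F",s["wrist_force"].round(1),"w",round(s["grip_width"],4))
E
python3 - <<'E'
from h import *
plan([.57,-.2405,.16],81.6)
c=cams.camera("wrist");M=axes(read_state()["ee_rot"]);R=np.array(c["R"]);C=-R.T@c["t"]
print("cam in tool",M.T@(C-read_state()["position"]),"cam z in tool",M.T@R[2])
c=cams.camera("top");im=c["image"][:,:,::-1].copy();hsv=cv2.cvtColor(im,cv2.COLOR_BGR2HSV)
m=((hsv[...,1]>90)&(hsv[...,0]<22)).astype(np.uint8);m[:180]=0;m[300:]=0;m[:,255:]=0
k=max(cv2.findContours(cv2.morphologyEx(m,3,np.ones((5,5))),0,1)[0],key=cv2.contourArea)
r=cv2.minAreaRect(k);P=[onz(c,*p,.117)[:2].round(4).tolist() for p in cv2.boxPoints(r)];print(cv2.boxPoints(r),P)
E
```

```text
shift [-24.74 -26.3    2.85] turn [-0.01 -0.   -2.68] pos [0.2792 0.6141 0.2304] t 0.2 F [-0.1 -0.   0.5] w 0.0853
cam in tool [ 8.27731974e-02 -8.61640337e-05 -1.42554077e-01] cam z in tool [-3.18436634e-01  2.03197307e-04  9.47944128e-01]
[[106.50557  267.15753 ]
 [123.915054 191.18887 ]
 [249.22969  219.9068  ]
 [231.8202   295.87546 ]] [[0.4991, 0.3673], [0.6962, 0.3264], [0.6137, -0.0017], [0.4184, 0.0459]]
```

>>> drive_tool --targets '[[-0.4,[-24.7,-26.3,0],[0,0,-2.68]],[-0.4,[-24.7,-26.3,0],[0,0,-2.68]],[-0.4,[-24.7,-26.3,0],[0,0,-2.68]],[-0.4,[-24.7,-26.3,0],[0,0,-2.68]],[-0.4,[-24.7,-26.3,0],[0,0,-2.68]],[-0.4,[-24.7,-26.3,0],[0,0,-2.68]],[-0.4,[-24.7,-26.3,0],[0,0,-2.68]],[-0.4,[-24.7,-26.3,0],[0,0,-2.68]],[-0.4,[-24.7,-26.3,0],[0,0,-2.68]],[-0.4,[-24.7,-26.3,0],[0,0,-2.68]]]' --grip_force 60

```text
clock: 1.55
position: [0.4806, 0.0206, 0.2317]
ee_rot: [0.001, 0.073, 0.997, 0.0]
wrist_force: [0.6, -0.6, -0.2]
grip_width: 0.0596
finger_force: 0.0
```

```bash
python3 -c "
from h import *
plan([.565,-.2405,.16],81.6)"
```

```text
shift [-4.86 -9.84  2.87] turn [0.   0.01 0.  ] pos [0.4806 0.0206 0.2317] t 1.55 F [ 0.6 -0.6 -0.2] w 0.0596
```

>>> drive_tool --targets '[[-0.4,[-4.9,-9.8,1],[0,0,0]],[-0.4,[-4.9,-9.8,1],[0,0,0]],[-0.4,[-4.9,-9.8,2.9],[0,0,0]],[-0.4,[-4.9,-9.8,2.9],[0,0,0]],[-0.4,[-4.9,-9.8,2.9],[0,0,0]],[-0.4,[-4.9,-9.8,2.9],[0,0,0]],[-0.4,[-4.9,-9.8,2.9],[0,0,0]]]'

```text
clock: 2.42
position: [0.5657, -0.2371, 0.159]
ee_rot: [-0.0, 0.073, 0.997, 0.0]
wrist_force: [-0.6, -0.3, -0.2]
grip_width: 0.0597
finger_force: 0.0
```

Run:
```python
from h import *
c=cams.camera("wrist");im=c["image"][:,:,::-1].copy();cv2.imwrite("pics/w1.png",im)
# expected pixel of known points
f=210/np.tan(np.radians(c["fov_y"])/2)
def px(X):
    q=np.array(c["R"])@X+c["t"];th=np.arctan2(np.hypot(q[0],q[1]),q[2]);n=np.hypot(q[0],q[1]);return c["cx"]+f*th*q[0]/n,c["cy"]+f*th*q[1]/n
for X in([.5587,-.239,.012],[.629,-.249,.012],[.648,-.136,.064],[.622,-.336,.064]):print(np.round(px(np.array(X)),1))
plan([.58,-.2425,.003],81.6)
```

```text
[276.8 186.5]
[277.3 255.8]
[404.4 281.8]
[179.  286.2]
shift [-0.59 -0.15  6.26] turn [0.   0.   0.01] pos [ 0.5659 -0.2367  0.1594] t 2.48 F [ 0.5 -0.2  1.3] w 0.0596
```

View pics/w1.png

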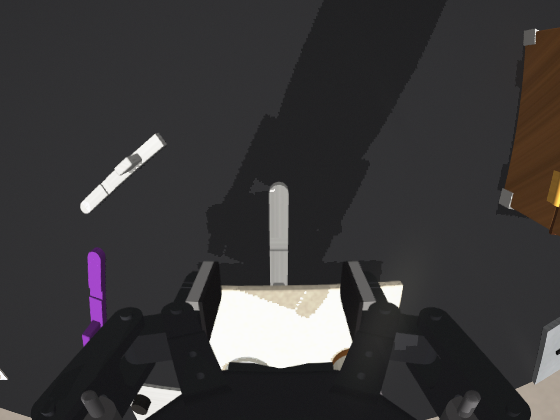

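Wrist view: the nose is at (279,184), the notch at (279,250), and the bar is centred between the open fingers. The pixels agree with the top-camera estimate to within 2 px, so I'll descend and grip 25 mm behind the nose.

>>> drive_tool --targets '[[-0.4,[-0.7,0,2.5],[0,0,0]],[-0.4,[-0.7,0,4.5],[0,0,0]],[-0.4,[-0.7,0,5.7],[0,0,0]],[-0.4,[-0.7,0,6.2],[0,0,0]],[-0.4,[-0.7,0,6.2],[0,0,0]],[1,[-0.7,0,6.2],[0,0,0]],[1,[-0.7,0,6.2],[0,0,0]],[1,[-0.7,0,6.2],[0,0,0]],[1,[-0.7,0,6.2],[0,0,0]],[1,[-0.7,0,6.2],[0,0,0]]]' --grip_force 60

```text
clock: 3.72
position: [0.5843, -0.2409, 0.0059]
ee_rot: [0.001, 0.073, 0.997, -0.001]
wrist_force: [-1.1, 1.1, 5.7]
grip_width: 0.0156
finger_force: 59.5
```

>>> drive_tool --targets '[[1,[0.5,0,0],[0,0,0]],[1,[1.2,0,0],[0,0,0]],[1,[2,0,0],[0,0,0]],[1,[2.8,0,0],[0,0,0]],[1,[3.6,0,0],[0,0,0]],[1,[4.3,0,0],[0,0,0]],[1,[4.8,0,0],[0,0,0]],[1,[4.8,0,0],[0,0,0]],[1,[4.8,0,0],[0,0,0]]]'

```text
clock: 4.85
position: [0.465, -0.2239, 0.0058]
ee_rot: [0.001, 0.073, 0.997, -0.001]
wrist_force: [-1.7, -0.1, 9.5]
grip_width: 0.0156
finger_force: 59.9
```

Run:
```python
from h import *
c=cams.camera("top");im=c["image"][:,:,::-1].copy()
a=cv2.resize(im[195:320,295:445],None,fx=4,fy=4,interpolation=cv2.INTER_CUBIC);cv2.imwrite("pics/t2.png",a)
```

```text
(no output)
```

View pics/t2.png

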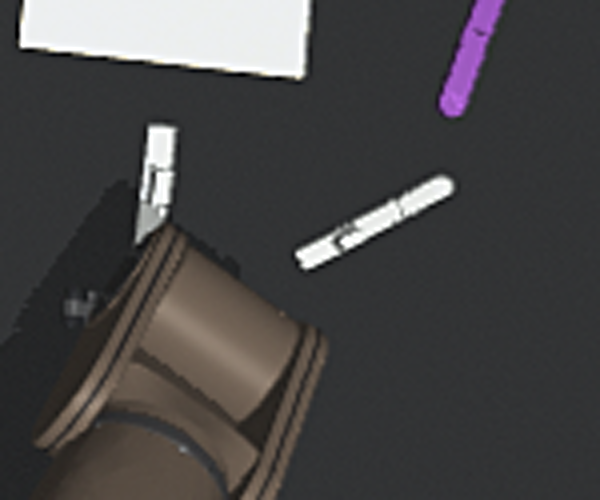

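The whole tail is now clear of the board: tail end at crop (163,126), tab at (160,182). I'll release, rise and measure the tab from the wrist camera.

>>> drive_tool --targets '[[-0.4,[0,0,0],[0,0,0]],[-0.4,[0,0,0],[0,0,0]],[-0.4,[0,0,-0.1],[0,0,0]],[-0.4,[0,0,-2],[0,0,0]],[-0.4,[0,0,-4],[0,0,0]],[-0.4,[-2,0,-4.5],[0,0,0]],[-0.4,[-3,0,-4.5],[0,0,0]],[-0.4,[-3,0,-4.5],[0,0,0]],[-0.4,[-3,0,-4.5],[0,0,0]]]'

```text
clock: 6.02
position: [0.5373, -0.2329, 0.1152]
ee_rot: [-0.001, 0.073, 0.997, 0.001]
wrist_force: [1.2, 0.5, -0.8]
grip_width: 0.0598
finger_force: 0.0
```

Run:
```python
from h import *
c=cams.camera("wrist");im=c["image"][:,:,::-1].copy();cv2.imwrite("pics/w2.png",cv2.resize(im[80:400,180:400],None,fx=2.5,fy=1.8) if 0 else im)
s=read_state();print(s["position"],s["clock"])
```

```text
[ 0.53712944 -0.23298042  0.11519246] 6.075
```

View pics/w2.png

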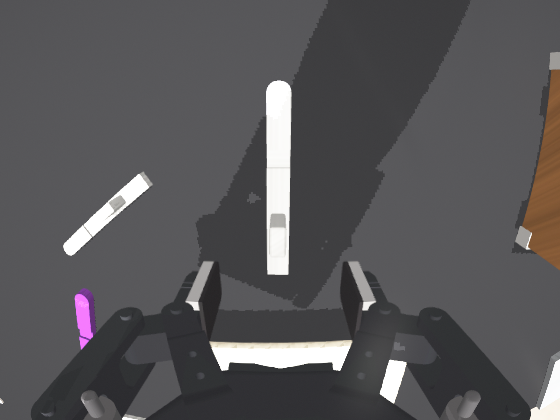

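Wrist view: the nose is at (279,81), the notch at (279,168), the tab at (278,235) and the tail at (278,274). The bolt is upright and aligned with the tool.

Run:
```python
from h import *
c=cams.camera("wrist");im=c["image"][:,:,::-1].copy();s=read_state();M=axes(s["ee_rot"])
g=cv2.cvtColor(im,cv2.COLOR_BGR2HSV);m=((g[...,2]>150)&(g[...,1]<60)).astype(np.uint8);m[:70]=0;m[282:]=0;m[:,:250]=0;m[:,310:]=0
P=[]
for r in list(range(95,160,4))+list(range(180,212,4))+list(range(262,270,2)):
    x=np.flatnonzero(m[r]);P.append((onz(c,x[0]-.5,r,.012,1)+onz(c,x[-1]+.5,r,.012,1))/2)
P=np.array(P);r=np.flatnonzero(m.sum(1)>3)
L=np.polyfit(P[:,0],P[:,1],1);yaw=np.degrees(np.arctan(L[0]));print("bar yaw",yaw,"resid",np.std(P[:,1]-np.polyval(L,P[:,0])))
n=onz(c,279,r[0],.012,1);t=onz(c,278,r[-1]+1,.012,1);print("nose",n,"tail",t,np.linalg.norm(n-t))
d=(t-n)/np.linalg.norm(t-n)
x=((n+t)/2)[0]+.035*d[0];tab=[x,np.polyval(L,x),.016];print("tab",tab)
print("tool yaw",np.degrees(np.arctan2(M[1,1],M[0,1])))
plan(tab,90+yaw);plan([tab[0],tab[1],.09],90+yaw)
```

```text
bar yaw -8.672249723032099 resid 0.00019006684562097718
nose [ 0.43842323 -0.21908621  0.012     ] tail [ 0.59692652 -0.24337605  0.012     ] 0.1603536374872343
tab [np.float64(0.5522710071563622), np.float64(-0.2368708593135191), 0.016]
tool yaw 81.60989752160664
shift [-0.63 -0.07  3.97] turn [ 0.01 -0.02  0.05] pos [ 0.5372 -0.2331  0.1154] t 6.12 F [ 0.2 -0.1  0.2] w 0.0598
shift [-0.62 -0.06  1.01] turn [ 0.01 -0.02  0.05] pos [ 0.5372 -0.2331  0.1154] t 6.12 F [ 0.2 -0.1  0.2] w 0.0598
```

>>> drive_tool --targets '[[-0.4,[-0.62,-0.06,1.5],[0,0,0]],[-0.4,[-0.62,-0.06,3],[0,0,0]],[-0.4,[-0.62,-0.06,3.9],[0,0,0.05]],[-0.4,[-0.62,-0.06,3.97],[0,0,0.05]],[-0.4,[-0.62,-0.06,3.97],[0,0,0.05]],[1,[-0.62,-0.06,3.97],[0,0,0.05]],[1,[-0.62,-0.06,3.97],[0,0,0.05]],[1,[-0.62,-0.06,3.97],[0,0,0.05]],[1,[-0.62,-0.06,3.97],[0,0,0.05]],[1,[-0.62,-0.06,3.97],[0,0,0.05]]]' --grip_force 80

```text
clock: 7.38
position: [0.5544, -0.2378, 0.0182]
ee_rot: [0.001, 0.076, 0.997, -0.0]
wrist_force: [-0.6, 0.1, 6.0]
grip_width: 0.0105
finger_force: 81.0
```

>>> drive_tool --targets '[[1,[0,0,-0.5],[0,0,0]],[1,[0,0,-1.5],[0,0,0]],[1,[0,0,-3.5],[0,0,0]],[1,[0,0,-5.5],[0,0,0]],[1,[0,0,-7.5],[0,0,0]],[1,[0,0,-7.5],[0,0,0]],[1,[0,0,-7.5],[0,0,0]]]'

```text
clock: 8.25
position: [0.5528, -0.2367, 0.203]
ee_rot: [-0.001, 0.076, 0.997, 0.001]
wrist_force: [-0.5, -0.4, -2.7]
grip_width: 0.0106
finger_force: 80.2
```

Run:
```python
from h import *
s=read_state();print(s["position"],s["ee_rot"],s["clock"],s["grip_width"],s["wrist_force"])
c=cams.camera("top");w0=cv2.imread("pics/top0.png")
# case: line of plate edges & features in the original top picture
P=np.array([[.5622,.3249],[.618,.3131],[.5525,.0522],[.497,.0655]])
B=np.array([[.4991,.3673],[.6962,.3264],[.6137,-.0017],[.4184,.0459]])
for Q in(P,B):
    a=(Q[0]+Q[1])/2;b=(Q[2]+Q[3])/2;d=a-b;print("mid",(a+b)/2,"len",np.hypot(*d),"wid",np.hypot(*(Q[0]-Q[1])),np.hypot(*(Q[2]-Q[3])),"yaw",np.degrees(np.arctan2(d[1],d[0]))-90)
img=c["image"][:,:,::-1].copy()
cv2.imwrite("pics/t3.png",cv2.resize(img[205:305,105:255],None,fx=5,fy=5,interpolation=cv2.INTER_CUBIC))
cv2.imwrite("pics/w3.png",cams.camera("wrist")["image"][:,:,::-1])
```

```text
[ 0.55276757 -0.23670715  0.20296974] [-1.18516440e-03  7.55950509e-02  9.97137689e-01  6.42434069e-04] 8.25 0.010583001494304583 [-0.48198502 -0.3654205  -2.70480453]
mid [0.557425 0.188925] len 0.26823244583756084 wid 0.05703402493249093 0.0570713588413663 yaw -14.101001995793155
mid [0.55685  0.184475] len 0.3348449230614076 wid 0.20129883258479175 0.2010170390787806 yaw -14.10471948645882
```

The bolt is held by the tab. The case is at yaw −14.1°, with its track line passing through (0.557, 0.189). I'll swing over to it and look with the wrist camera, which faces the nose side.

Run:
```python
from h import *
c=cams.camera("top");u=np.array([.2436,.9699]);v=np.array([.9699,-.2436]);o=np.array([.5574,.1889])
# crop2 pixels -> case frame rel. to plate mid
for n,p,z in(("cheek+ gap end",(338,237),.133),("cheek+ tail end",(480,270),.133),("cheek- gap end",(325,285),.133),("cheek- tail",(468,317),.133),("keeper near edge",(143,222),.137),("keeper far",(85,212),.137),("bridge near",(212,232),.137)):
    X=onz(c,105+p[0]/4,180+p[1]/4,z)[:2]-o;print(n,(X@v).round(4),(X@u).round(4))
plan([.535,.10,.225],-14.1)
```

```text
cheek+ gap end 0.0173 -0.0345
cheek+ tail end 0.017 -0.1281
cheek- gap end -0.0142 -0.034
cheek- tail -0.0138 -0.1277
keeper near edge -0.0009 0.0877
keeper far -0.0029 0.1251
bridge near 0.0027 0.0434
shift [ 2.72 13.2  -0.9 ] turn [-0.02 -0.05 15.9 ] pos [ 0.5524 -0.2365  0.2015] t 8.4 F [-0.3 -0.  -2. ] w 0.0105
```

>>> drive_tool --targets '[[1,[0.5,2,-0.9],[0,0,2]],[1,[0.9,4,-0.9],[0,0,4]],[1,[1.3,6,-0.9],[0,0,6]],[1,[1.7,8,-0.9],[0,0,8]],[1,[2,10,-0.9],[0,0,10]],[1,[2.3,12,-0.9],[0,0,12]],[1,[2.7,13.2,-0.9],[0,0,14]],[1,[2.7,13.2,-0.9],[0,0,15.9]],[1,[2.7,13.2,-0.9],[0,0,15.9]],[1,[2.7,13.2,-0.9],[0,0,15.9]]]'

```text
clock: 9.65
position: [0.5359, 0.0992, 0.2253]
ee_rot: [-0.001, 0.788, 0.616, -0.001]
wrist_force: [-0.7, 0.3, -1.9]
grip_width: 0.0104
finger_force: 80.1
```

Run:
```python
from h import *
plan([.535,.10,.225],-14.1)
c=cams.camera("wrist");im=c["image"][:,:,::-1];cv2.imwrite("pics/w4.png",cv2.resize(im,(800,600),interpolation=cv2.INTER_CUBIC))
f=210/np.tan(np.radians(c["fov_y"])/2);u=np.array([.2436,.9699]);v=np.array([.9699,-.2436]);o=np.array([.5565,.1855])
for x,y,z in((0,45,137),(0,25,120),(0,127,137),(17,-30,133),(-17,-30,133)):
    X=np.r_[o+u*y/1e3+v*x/1e3,z/1e3];q=np.array(c["R"])@X+c["t"];n=np.hypot(q[0],q[1]);th=np.arctan2(n,q[2]);print((x,y,z),np.round(np.array([c["cx"]+f*th*q[0]/n,c["cy"]+f*th*q[1]/n])*10/7,1))
```

```text
shift [ 0.02 -0.04  0.01] turn [-0.03  0.01  0.03] pos [0.5359 0.0992 0.2253] t 9.65 F [-0.7  0.3 -1.9] w 0.0104
(0, 45, 137) [401.5  44.7]
(0, 25, 120) [401.4  87.9]
(0, 127, 137) [402.  -96.9]
(17, -30, 133) [434.7 193.3]
(-17, -30, 133) [367.3 193. ]
```

View pics/w4.png

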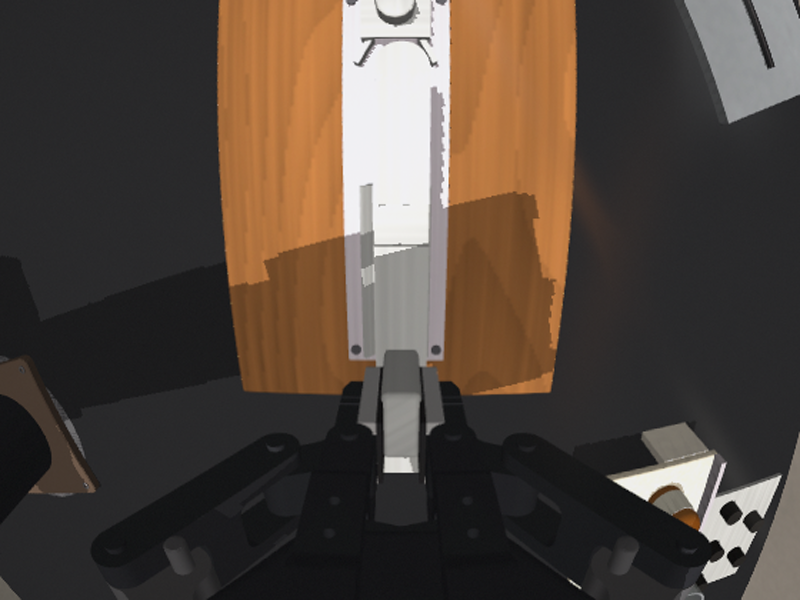

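The wrist view (800×600 scale) shows the held bar centred at column 402. The plate, at 343–450, and the bridge, at 361–433, are centred at about 397, so the track is 2–3 mm to the left. I'll measure that on the raw image.

Run:
```python
from h import *
c=cams.camera("wrist");im=c["image"][:,:,::-1].copy();g=cv2.cvtColor(im,cv2.COLOR_BGR2HSV)
s=read_state();M=axes(s["ee_rot"]);tp=s["position"]
T=lambda X:(M.T@(X-tp)*1000)
nw=(g[...,1]<60)&(g[...,2]>60)
for r in(5,40,60,70,80,90,120,240):
    x=np.flatnonzero(nw[r,200:330])+200;a,b=x[0]-.5,x[-1]+.5
    print(r,a,b,"track tool-y",((T(onz(c,a,r,.12,1))+T(onz(c,b,r,.12,1)))/2)[:2].round(2),"w",(T(onz(c,b,r,.12,1))-T(onz(c,a,r,.12,1)))[1].round(1))
z=tp[2]-.018+.012
gr=im[...,1].astype(int)
for r in(175,185,195,205,220): print(r,gr[r,250:312].tolist())
print("bolt 375/430 row 210(scaled)",T(onz(c,375*.7,147,z,1)),T(onz(c,430*.7,147,z,1)))
print("plate end",T(onz(c,397*.7,252,.12,1)),"bridge front",T(onz(c,397*.7,27,.137,1)))
```

```text
5 239.5 314.5 track tool-y [159.99  -3.76] w 56.4
40 238.5 314.5 track tool-y [131.43  -4.09] w 56.8
60 238.5 313.5 track tool-y [115.67  -4.44] w 56.0
70 239.5 314.5 track tool-y [107.89  -3.68] w 56.1
80 238.5 313.5 track tool-y [100.17  -4.43] w 56.2
90 239.5 313.5 track tool-y [92.47 -4.05] w 55.5
120 239.5 313.5 track tool-y [69.46 -4.05] w 56.1
240 243.5 309.5 track tool-y [-29.22  -4.24] w 55.3
175 [151, 149, 130, 123, 124, 125, 126, 127, 125, 122, 124, 183, 239, 238, 236, 234, 233, 232, 231, 230, 231, 233, 236, 237, 236, 235, 234, 234, 229, 148, 150, 152, 152, 150, 147, 145, 145, 144, 145, 146, 147, 148, 149, 149, 149, 150, 149, 149, 150, 147, 139, 144, 146, 144, 145, 147, 146, 145, 147, 147, 147, 148]
185 [149, 149, 135, 123, 123, 123, 124, 128, 127, 128, 172, 221, 149, 148, 145, 143, 141, 142, 142, 140, 142, 143, 146, 147, 146, 145, 145, 145, 145, 146, 148, 149, 150, 148, 147, 145, 144, 144, 146, 145, 147, 148, 148, 149, 148, 149, 148, 148, 149, 146, 136, 146, 144, 144, 145, 146, 145, 146, 146, 146, 148, 142]
195 [148, 149, 140, 129, 185, 168, 170, 173, 172, 168, 174, 220, 
[... 388 characters left out ...]
, 145, 145, 146, 147, 149, 151, 150, 148, 145, 145, 146, 145, 145, 147, 148, 150, 149, 149, 149, 149, 149, 148, 143, 139, 145, 144, 144, 145, 146, 145, 146, 146, 147, 148, 133]
220 [146, 149, 148, 133, 122, 123, 122, 124, 126, 123, 122, 130, 148, 149, 146, 144, 142, 140, 139, 140, 141, 143, 146, 148, 145, 145, 144, 144, 145, 146, 147, 149, 150, 150, 147, 146, 147, 145, 146, 146, 147, 148, 148, 149, 149, 149, 149, 149, 148, 138, 141, 144, 144, 144, 146, 146, 147, 147, 147, 149, 140, 97]
bolt 375/430 row 210(scaled) [61.99807593 -9.18187794  5.97955958] [62.03713512  8.46119982  5.93972483]
plate end [-40.3181988   -3.04496717 105.88462205] bridge front [137.19463984  -2.86813974  88.76628535]
```

>>> drive_tool --targets '[[1,[-0.3,-0.1,0],[0,0,0.03]],[1,[-0.3,-0.1,1],[0,0,0.03]],[1,[-0.3,-0.1,2],[0,0,0.03]],[1,[-0.3,-0.1,2.5],[0,0,0.03]],[1,[-0.3,-0.1,2.5],[0,0,0.03]],[1,[-0.3,-0.1,2.5],[0,0,0.03]]]'

```text
clock: 10.5
position: [0.5332, 0.0923, 0.1658]
ee_rot: [0.001, 0.789, 0.614, 0.001]
wrist_force: [0.1, -1.1, -1.7]
grip_width: 0.0105
finger_force: 80.1
```

Run:
```python
from h import *
c=cams.camera("wrist");im=c["image"][:,:,::-1].copy();s=read_state();print(s["position"],s["clock"],s["wrist_force"])
cv2.imwrite("pics/w5.png",cv2.resize(im[0:260,180:380],None,fx=3,fy=2.3,interpolation=cv2.INTER_CUBIC))
```

```text
[0.53339209 0.09231275 0.16598491] 10.55 [ 1.46874307 -0.36603    -1.10206785]
```

View pics/w5.png

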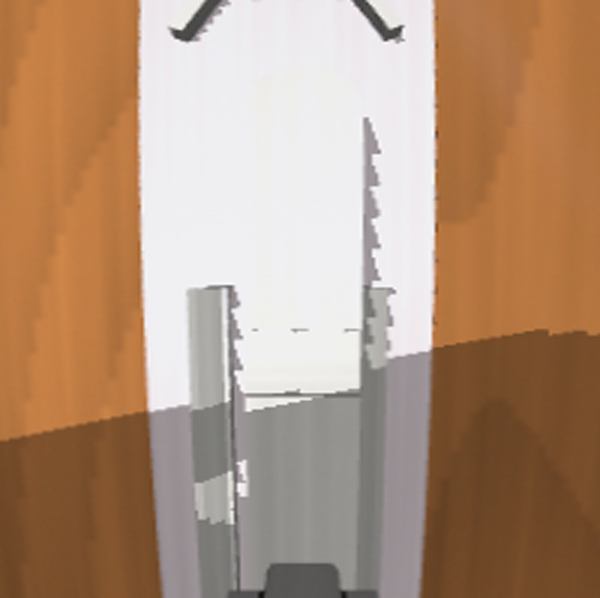

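In the crop, the bar's centre is at column 302 and the track's centre at 288.5 (cheeks 188–390, guides 172–403). The bolt has to go about 2.4 mm left. It's parallel to the track, and the nose is short of the guides.

>>> drive_tool --targets '[[1,[0,-0.1,0],[0,0,0]],[1,[0,-0.1,0],[0,0,0]],[1,[0,-0.1,0.3],[0,0,0]],[1,[0,-0.1,0.5],[0,0,0]],[1,[0,-0.1,0.5],[0,0,0]]]'

```text
clock: 11.18
position: [0.5294, 0.093, 0.151]
ee_rot: [-0.001, 0.789, 0.614, -0.001]
wrist_force: [0.1, 0.2, -2.5]
grip_width: 0.0107
finger_force: 80.1
```

Run:
```python
from h import *
c=cams.camera("wrist");im=c["image"][:,:,::-1].copy();s=read_state();p=s["position"];print(p,s["clock"],s["wrist_force"])
print("lateral moved",(p-[.5334,.0923,.166])[:2]@[.9699,-.2436])
g=im[...,1].astype(int)
for r in(125,132,137,143): print(r,g[r,240:315].tolist())
plan([.5334-.0024*.9699,.0923+.0024*.2436,.138],-14.1)
```

```text
[0.52974278 0.09299169 0.15147346] 11.225 [ 0.1212013  -0.21881346 -1.88967979]
lateral moved -0.0037156293655091423
125 [240, 240, 240, 240, 240, 240, 240, 240, 240, 240, 240, 240, 240, 239, 218, 168, 168, 168, 166, 167, 197, 233, 240, 240, 240, 240, 240, 240, 240, 240, 240, 240, 240, 240, 240, 240, 240, 240, 240, 240, 240, 240, 240, 240, 240, 240, 240, 240, 240, 240, 240, 240, 240, 240, 240, 240, 240, 240, 240, 240, 222, 168, 146, 134, 109, 102, 122, 108, 101, 102, 107, 119, 148, 160, 238]
132 [240, 240, 240, 240, 240, 240, 228, 187, 188, 183, 174, 171, 172, 172, 173, 170, 166, 165, 165, 200, 235, 240, 240, 240, 240, 240, 240, 240, 240, 240, 240, 240, 240, 240, 240, 240, 240, 240, 240, 240, 240, 240, 240, 240, 240, 240, 240, 240, 240, 240, 240, 240, 240, 240, 240, 240, 240, 240, 240, 240, 216, 158, 147, 126, 137, 224, 226, 187, 176, 177, 179, 183, 184, 184, 182]
137 [240, 240, 240, 240, 240, 240, 228, 196, 187, 185, 176, 170, 172, 172, 173, 171, 168, 166, 164, 201, 236, 240, 240, 240, 240, 240, 240, 240, 240, 240, 240, 240, 240, 240, 240, 240, 240, 240, 240, 240, 240, 240, 240, 240, 240, 240, 240, 240, 240, 240, 240, 240, 240, 240, 240, 240, 240, 240, 240, 240, 219, 158, 146, 153, 142, 217, 221, 184, 174, 176, 180, 184, 183, 183, 182]
143 [240, 240, 240, 240, 240, 240, 230, 202, 187, 186, 175, 169, 171, 171, 173, 172, 167, 166, 165, 183, 236, 240, 240, 240, 240, 240, 240, 240, 240, 240, 240, 240, 177, 152, 178, 178, 179, 189, 240, 240, 240, 240, 240, 240, 240, 240, 240, 240, 240, 228, 159, 176, 176, 176, 208, 240, 240, 240, 240, 234, 195, 146, 199, 195, 164, 225, 221, 183, 175, 176, 180, 184, 183, 183, 182]
shift [0.01 0.05 0.54] turn [-0.01  0.   -0.03] pos [0.5297 0.093  0.1515] t 11.22 F [ 0.1 -0.2 -1.9] w 0.0107
```

The bar (260–300 px) is now centred between the cheeks' outer edges (246 to about 315 px). I'll lower it to the floor.

>>> drive_tool --targets '[[1,[0,0,0.3],[0,0,0]],[1,[0,0,0.45],[0,0,0]],[1,[0,0,0.55],[0,0,0]],[1,[0,0,0.55],[0,0,0]]]'

```text
clock: 11.72
position: [0.5302, 0.093, 0.1383]
ee_rot: [0.0, 0.789, 0.614, 0.0]
wrist_force: [0.5, -0.3, -1.7]
grip_width: 0.0104
finger_force: 80.2
```

>>> drive_tool --targets '[[1,[0,0,0.08],[0,0,0]],[1,[0,0,0.12],[0,0,0]],[1,[0,0,0.12],[0,0,0]]]'

```text
clock: 12.1
position: [0.5304, 0.093, 0.1381]
ee_rot: [0.0, 0.789, 0.614, -0.0]
wrist_force: [-6.0, -0.5, 10.7]
grip_width: 0.0109
finger_force: 82.0
```

>>> drive_tool --targets '[[1,[0,0,-0.05],[0,0,0]],[1,[0.2,0,-0.05],[0,0,0]],[1,[0.4,0,-0.05],[0,0,0]],[1,[0.6,0,-0.05],[0,0,0]],[1,[0.6,0,-0.05],[0,0,0]]]'

```text
clock: 12.72
position: [0.5354, 0.1072, 0.1382]
ee_rot: [0.002, 0.789, 0.614, 0.001]
wrist_force: [-0.9, -2.9, 5.8]
grip_width: 0.0107
finger_force: 81.1
```

Run:
```python
from h import *
plan([.5304,.093,.138],-14.1)
c=cams.camera("wrist");im=c["image"][:,:,::-1].copy()
cv2.imwrite("pics/w6.png",cv2.resize(im[0:260,180:380],None,fx=3,fy=2.3,interpolation=cv2.INTER_CUBIC))
```

```text
shift [-0.6  -0.05  0.01] turn [ 0.04  0.   -0.02] pos [0.5354 0.1072 0.1382] t 12.72 F [-0.9 -2.9  5.8] w 0.0107
```

View pics/w6.png

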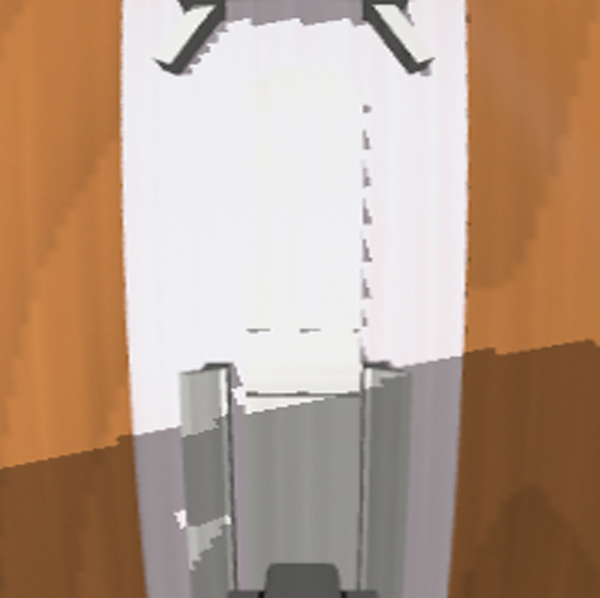

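The bar (243–360) lies between the cheeks with its nose at the guides. It's about 0.8 mm right of the track centre (181–411), so I'll trim that and slide.

>>> drive_tool --targets '[[1,[0.2,-0.03,0],[0,0,0]],[1,[0.4,-0.03,0],[0,0,0]],[1,[0.6,-0.03,0],[0,0,0]],[1,[0.8,-0.03,0],[0,0,0]],[1,[1.0,-0.03,0],[0,0,0]],[1,[1.2,-0.03,0],[0,0,0]],[1,[1.4,-0.03,0],[0,0,0]],[1,[1.4,-0.03,0],[0,0,0]]]'

```text
clock: 13.78
position: [0.5431, 0.1399, 0.1382]
ee_rot: [0.002, 0.789, 0.614, 0.0]
wrist_force: [-0.8, -6.0, 5.9]
grip_width: 0.0104
finger_force: 81.4
```

>>> drive_tool --targets '[[1,[0.25,0,0],[0,0,0]],[1,[0.5,0,0],[0,0,0]],[1,[0.75,0,0],[0,0,0]],[1,[1.0,0,0],[0,0,0]],[1,[1.25,0,0],[0,0,0]],[1,[1.5,0,0],[0,0,0]],[1,[1.7,0,0],[0,0,0]],[1,[1.8,0,0],[0,0,0]],[1,[1.8,0,0],[0,0,0]]]'

```text
clock: 14.9
position: [0.554, 0.1829, 0.1382]
ee_rot: [0.003, 0.789, 0.614, -0.001]
wrist_force: [-1.2, -8.0, 7.3]
grip_width: 0.0106
finger_force: 81.5
```

Run:
```python
from h import *
plan([.5304,.093,.138],-14.1)
o=np.array([.5565,.1855]);print("tcp case y",(read_state()["position"][:2]-o)@[.2436,.9699])
```

```text
shift [-3.72 -0.03  0.02] turn [ 0.03  0.04 -0.02] pos [0.554  0.1829 0.1382] t 14.9 F [-1.2 -8.   7.3] w 0.0106
tcp case y -0.003090957319426246
```

>>> drive_tool --targets '[[1,[0.06,0,0],[0,0,0]],[1,[0.12,0,0],[0,0,0]],[1,[0.18,0,0],[0,0,0]],[1,[0.24,0,0],[0,0,0]],[1,[0.24,0,0],[0,0,0]]]'

```text
clock: 15.52
position: [0.5555, 0.1894, 0.1382]
ee_rot: [0.002, 0.789, 0.614, -0.0]
wrist_force: [-1.0, -6.8, 7.2]
grip_width: 0.0105
finger_force: 81.4
```

>>> drive_tool --targets '[[1,[0.04,0,0],[0,0,0]],[1,[0.08,0,0],[0,0,0]],[1,[0.08,0,0],[0,0,0]]]'

```text
clock: 15.9
position: [0.5561, 0.192, 0.1382]
ee_rot: [0.002, 0.789, 0.614, 0.001]
wrist_force: [-1.7, -5.4, 6.0]
grip_width: 0.0106
finger_force: 81.3
```

>>> drive_tool --targets '[[1,[0.04,0,0],[0,0,0]],[1,[0.08,0,0],[0,0,0]],[1,[0.08,0,0],[0,0,0]]]'

```text
clock: 16.27
position: [0.5566, 0.1941, 0.1382]
ee_rot: [0.002, 0.789, 0.614, 0.001]
wrist_force: [-1.2, -3.2, 5.6]
grip_width: 0.0105
finger_force: 81.3
```

>>> drive_tool --targets '[[1,[0.04,0,0],[0,0,0]],[1,[0.08,0,0],[0,0,0]],[1,[0.08,0,0],[0,0,0]]]'

```text
clock: 16.65
position: [0.5568, 0.195, 0.1382]
ee_rot: [0.002, 0.789, 0.614, -0.001]
wrist_force: [-2.4, -8.0, 7.0]
grip_width: 0.0106
finger_force: 81.4
```

>>> drive_tool --targets '[[1,[0.04,0,0],[0,0,0]],[1,[0.04,0,0],[0,0,0]]]'

```text
clock: 16.9
position: [0.5568, 0.195, 0.1382]
ee_rot: [0.003, 0.789, 0.614, -0.002]
wrist_force: [-3.6, -10.2, 8.0]
grip_width: 0.0103
finger_force: 81.6
```

The bolt has stopped against the end wall, after the drop in force when the ball entered the notch. I'll relax, open and lift.

>>> drive_tool --targets '[[1,[-0.08,0,0],[0,0,0]],[1,[-0.08,0,0],[0,0,0]],[0,[-0.08,0,0],[0,0,0]],[0,[-0.08,0,0],[0,0,0]],[0,[-0.08,0,0],[0,0,0]],[0,[-0.08,0,-0.5],[0,0,0]],[0,[-0.08,0,-1.5],[0,0,0]],[0,[-0.08,0,-3.5],[0,0,0]],[0,[-0.08,0,-3.5],[0,0,0]],[0,[-0.08,0,-3.5],[0,0,0]]]'

```text
clock: 18.15
position: [0.5554, 0.196, 0.2246]
ee_rot: [0.0, 0.789, 0.614, 0.0]
wrist_force: [0.2, -0.8, -0.8]
grip_width: 0.0426
finger_force: 0.0
```

Run:
```python
from h import *
s=read_state();print(s["position"],s["wrist_force"],s["grip_width"],s["clock"])
c=cams.camera("wrist");im=c["image"][:,:,::-1]
cv2.imwrite("pics/w7.png",cv2.resize(im[0:300,140:420],None,fx=2.8,fy=2,interpolation=cv2.INTER_CUBIC))
```

```text
[0.55542435 0.19602011 0.224594  ] [ 0.16800901 -0.83944301 -0.81449512] 0.042586801659515235 18.15
```

View pics/w7.png

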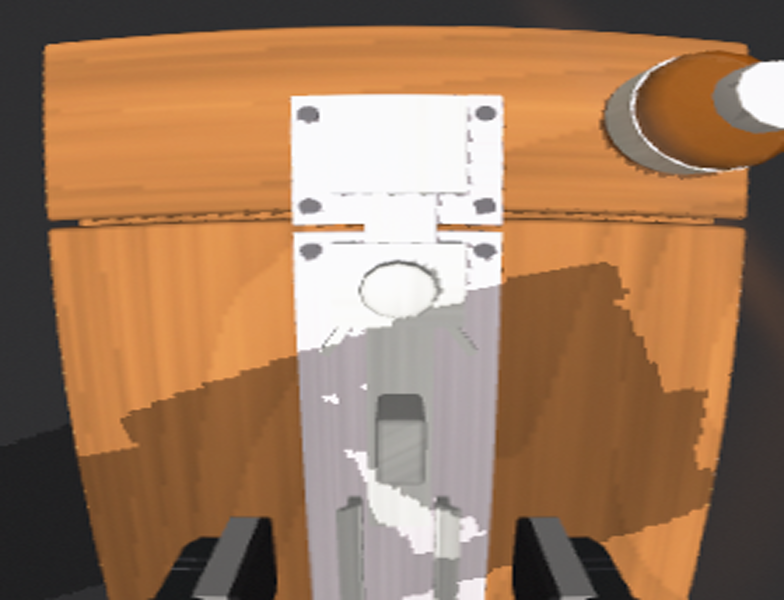

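Run:
```python
from h import *
c=cams.camera("wrist");u=np.array([.2436,.9699])
Y=lambda col,row,z:onz(c,140+col/2.8,row/2,z,1)[:2]@u*1000
k=Y(397,193,.137) ;s=Y(397,226,.1175);ch=Y(350,503,.133)
f=Y(400,420,.165);b=Y(400,485,.165)
print("keeper front(93)",k,"bridge front/back top",Y(397,243,.137),"cheek end(-30)",ch,"tab front(home 17) rel keeper",93+f-k,"rel cheek",-30+f-ch,"rel bridge back(75)",75+f-Y(397,243,.137),"tab len",f-b)
```

```text
keeper front(93) 411.82866541128607 bridge front/back top 394.2027377888545 cheek end(-30) 292.69607012402014 tab front(home 17) rel keeper 19.764981836339928 rel cheek 15.897577123605856 rel bridge back(75) 19.39090945877149 tab len 23.32213735491655
```

The tab's front edge measures 16–20 mm against 17 at home, so the bolt is fully home. The gripper is clear of everything and the bottle hasn't moved. I'll hand the job in.

```bash
python3 -c "
from workcell import job_done
print(job_done())"
```

```text
the job is handed in; nothing more can be done
None
```

The bolt is fully home in the keeper and released, and the job is handed in; the wall stop, the force drop at the notch and the tab position all fit that, but I couldn't read the spring ball directly and no verdict came back.

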